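# Put the mixed-up window display back on its own stands

### The job

The sill display is mixed up: the brass bell belongs on the round wooden stand, the wooden puffin on the square one and the harp-shaped bottle opener on the oblong one, each in the middle, bell and puffin upright, the opener flat and lengthways (either way round). Each stand holds only one thing, so first park one of the three in the middle of the empty slate coaster and let go of it, then move everything to its own stand. On the way never tip the bell or the puffin over, never put any of the three down on the bare tiles, and leave the shamrock magnet, the lighthouse and the candle tin where they are.

Things in the scene. Friction and masses are not known exactly. Their poses are not given: they have to be found in the camera images.
- bell: Brass ship's-bell miniature standing on its mouth, loose, 0.13 to 0.24 kg, 72 mm high. Mouth 56 mm across, waist 37 mm at 42 mm height; above the shoulder a plain round knob 18 mm across, from 52 to 72 mm height (grip there). Origin: centre of the underside; z up. Starts on the square stand.
- puffin: Wooden puffin standing upright, loose, 0.07 to 0.12 kg, 88 mm high. Foot 48 mm across; two flat dark wings, 28 mm long along x, from 18 to 56 mm height, make parallel sides 46 mm apart across y (grip there); head 33 mm across above; beak to -x, 33 mm from the axis. Origin: centre of the underside; y across the wings, z up. Starts on the oblong stand.
- harp: Steel bottle opener lying flat, loose, 0.08 to 0.15 kg, 97 mm long: straight handle 16 mm wide (y), 10 mm thick, from x = -48 to +2 mm, then an open harp-shaped head 8 mm thick, 50 mm wide, to x = +49 mm. Origin: middle of its length, on the underside; x from handle to head, z up. Balances near x = 0; grip the handle across y at about x = -12 mm. Starts on the round stand.
- round_stand: Round wooden disc 105 mm across, 18 mm high, fixed to the sill. Origin: centre of the underside. Place of the bell.
- square_stand: Square wooden slab 95 x 95 mm, 18 mm high, fixed. Origin: centre of the underside. Place of the puffin.
- oblong_stand: Oblong wooden slab 125 mm long (along its x) by 80 mm wide (along its y), 18 mm high, fixed. Origin: centre of the underside. Place of the opener, its length along the slab's length.
- coaster: Square dark slate coaster 100 x 100 mm, 10 mm high, with a carved Celtic knot, fixed, empty at the start: the free spot. Origin: centre of the underside.
- shamrock: Bystander: tin shamrock fridge magnet lying flat, about 50 mm across, 6 mm thick, loose (not magnetic in effect). Origin: middle of the underside. Leave alone.
- lighthouse: Bystander: white lighthouse figure, foot 50 mm across, 102 mm high, loose. Origin: centre of the underside. Leave alone.
- candle: Bystander: round candle tin 50 mm across, 55 mm high, loose. Origin: centre of the underside. Leave alone.
There are look-alikes about, which are no part of the job. Leave any green or red look-alike of the bell alone.

How it is judged (in metres and radians):
On the way:
1. one of the three things stands parked in the middle of the slate coaster, let go (((horizontal distance between bell and coaster below 0.025 m and z of bell in the frame of coaster between 0.005 and 0.015 m and angle between bell's own z axis and vertical below 0.12 rad and linear speed of bell below 0.02 m/s and angular speed of bell below 0.2 rad/s and contact force between the fingers and bell below 0.1 N) or (horizontal distance between puffin and coaster below 0.025 m and z of puffin in the frame of coaster between 0.005 and 0.015 m and angle between puffin's own z axis and vertical below 0.12 rad and linear speed of puffin below 0.02 m/s and angular speed of puffin below 0.2 rad/s and contact force between the fingers and puffin below 0.1 N) or (horizontal distance between harp and coaster below 0.025 m and z of harp in the frame of coaster between 0.005 and 0.015 m and angle between harp's own z axis and vertical below 0.12 rad and linear speed of harp below 0.02 m/s and angular speed of harp below 0.2 rad/s and contact force between the fingers and harp below 0.1 N))), for 0.2 s.
At the end, for the whole second after the job is handed in: Bell on the round, puffin on the square, opener on the oblong stand: each within 15 mm of the stand's centre, resting on its top (5 mm), tilted under 0.12 rad, at rest; the opener's length within 0.3 rad of the slab's length, either way round (horizontal distance between bell and round_stand below 0.015 m and z of bell in the frame of round_stand between 0.013 and 0.023 m and angle between each of bell, puffin, harp's own z axis and vertical below 0.12 rad and linear speed of each of bell, puffin, harp below 0.02 m/s and angular speed of each of bell, puffin, harp below 0.2 rad/s and horizontal distance between puffin and square_stand below 0.015 m and z of puffin in the frame of square_stand between 0.013 and 0.023 m and horizontal distance between harp and oblong_stand below 0.015 m and z of harp in the frame of oblong_stand between 0.013 and 0.023 m and angle between the x axis of harp and the x axis of oblong_stand, either way round below 0.3 rad); the robot touches nothing.
It fails at once if the shamrock magnet was moved more than 15 mm or tipped (distance of shamrock from where it was at the start of the episode above 0.015 m or angle between shamrock's own z axis and vertical above 0.4 rad).
It fails at once if the lighthouse was moved more than 15 mm or tipped (distance of lighthouse from where it was at the start of the episode above 0.015 m or angle between lighthouse's own z axis and vertical above 0.4 rad).
It fails at once if the candle tin was moved more than 15 mm or tipped (distance of candle from where it was at the start of the episode above 0.015 m or angle between candle's own z axis and vertical above 0.4 rad).
It fails at once if the bell or the puffin was tipped over (angle between any of bell, puffin's own z axis and vertical above 0.8 rad).
It fails at once if one of the three was put on the bare tiles (height (world z) of any of bell, puffin, harp below 0.004 m).
It also fails if it takes over 104 s, if anything falls off the work surface, if the arm or the gripper's body presses on something with over 40 N, if the wrist force passes 120 N, or if a joint passes its speed limit or range.

### The arm

A 6-joint arm with a two-finger parallel gripper is mounted at the origin on the work surface. World frame = base frame: x ahead of the robot, y to its left, z up, the work surface at z = 0. Lengths are in mm, angles in rad, forces in N, time in s.
With the tool pointing down it reaches from about 400 to 925 mm from the base axis. Payload 12.5 kg.
Tool frame: the origin (TCP) lies midway between the tips of the shut fingers; the grasp point (between the pads) lies 19 mm behind it (env.pinch_z is the z of the grasp point in the tool frame, in mm); z points along the fingers, y is the line along which they close (so a half turn about z gives the same grasp; the last joint's range is limited). The gripper opens to 95 mm and grips with 3 to 60 N. Pads are 20 mm wide; open, the fingers measure 119 mm over their backs; the gripper's body (75 mm by 180 mm) begins 59 mm behind the grasp point.
Start: joints at [-1.238, 0.491, 1.559, -0, 1.092, -0.106], TCP at [265.558, -565.797, 214.661] pointing down, gripper open.
Joint ranges: [-3.1, 3.1], [-0.84, 2.19], [0.05, 2.79], [-1.13, 4.28], [0.06, 2.93], [-2.69, 2.69]. Speed limits (rad/s): [2.22, 2.22, 2.79, 3.14, 3.14, 3.14].

### API

Orientations are given as [roll, pitch, yaw] about the fixed x, y, z axes, in that order (R = Rz(yaw) Ry(pitch) Rx(roll)).
In Python, from cell import env, eyes gives the robot as it stands.
- The arm moves only by the shell command python3 -m inch 'ROWS'. ROWS is JSON, a list of rows, each a list of 3 entries, a list of its own where there are three numbers: the shift along the tool's x, y, z in units of 60 mm (1.0 is 60 mm), then the turn about the tool's z in units of 5 degrees (1.0 is 5 degrees), then the closure, from -1 (fully open) to 1 (shut). In form: [[[tx, ty, tz], turn, claw], ...]. A call has exactly 10 rows; each row shifts and turns the commanded pose from where the row before left it, along the tool's axes as they then stand; what a row does not reach is not made up. A row lasts 1/8 s, in which the tool goes at most 62.5 mm and 10.7 degrees, less where a joint would pass 70% of its speed; a pose out of reach is approached as far as the arm can. A call is refused whole if a number of a shift passes 1 or a number of a turn 1, either way. A call with a gripper value outside its range is refused whole. The fingers move at their own pace and stop on an object; the grip force is fixed at half the most. Time passes only in rows, so rows that do not move let the fingers close, or fill a call up. It gives the time, the measured TCP pose, the force, the opening and the grip force at its end, in the units of the state.
- env.state(): the state, without advancing time (a new reading comes with each control period).
- eyes.read_camera(name): name is "scene" or "top" or "wrist"; returns a dict with "pixels" (480x640x3 uint8, red, green, blue), "fx", "fy", "cx", "cy" (pixels), "extrinsics" (4x4, takes a point from world to camera coordinates). Camera axes: x right, y down, z forward; pixel columns grow to the right and rows downward; lengths in mm; the calibration is good to about 2 mm. The wrist camera is an equidistant fisheye: a pixel r from the principal point sees the ray r / f radians off the axis. A picture is of the moment at which its call begins. There is no depth.
- env.job_done(): hands the job in; it is judged then, once.
Trained networks look in a picture, given as the dict that the camera call returned (one of the last four; its "shot" number tells which), for a name from the list of things; names that differ only in an ending like _2 or _b are one class to them, and where a whole thing is asked for, a point or a joint stands for the part that bears it (a point fixed in the world has none). Each returns a list of dicts, best first, with "score" (0 to 1); they miss things now and then, are a little off and sometimes report something else, mostly with a low value. They report only what shows in the picture. A call takes as long as a camera call. They do not tell look-alikes from the thing itself.
- eyes.boxes_of(name, picture): "centre" ([row, column] in pixels, amid what is visible of it).
- eyes.cut_out(name, picture): "mask" (480x640 bool, what is visible of it) and "centre" ([row, column] in pixels, amid what is visible of it).
- eyes.spot_point(name, picture): "centre" ([row, column] in pixels: a listed point, or the origin of a listed thing).
The state is a dict: "t": time; "joints": joint angles; "qvel": joint speeds; "tau": joint torques, N m; "eef_pos": TCP position; "tcp_rot": TCP orientation; "ft_force": force on the tool from outside, world axes, zero at the start; "moment": the same for the moment, N m; "opening": opening from 0.0 (shut) to 1.0 (fully open); "grip_force": force on a finger pad.
Only numpy, scipy, OpenCV 4.12 (cv2) and the standard library are available. Lean on these libraries where they do the work, as an engineer would, in place of code of your own. Each camera call takes 0.05 s, during which the arm holds its last target. There are 200 camera calls.

## Working session

There is one attempt and no reset: what is moved stays moved. The work goes in short steps, Python scripts to look and compute and a shell command to move; the robot and the scene stay as the last step left them, time stands still between calls to the robot, and variables do not carry over. Pictures are saved under pics/ and viewed, at most 14 in all, crops included, and the job is handed in when it is done.

```bash
ls; mkdir -p pics; cat > h.py <<'E'
import numpy as np, cv2
from cell import env, eyes
def ray(p,rc):
    r,c=rc; E=np.array(p["extrinsics"]); R=E[:3,:3]; o=-R.T@E[:3,3]
    d=np.array([(c-p["cx"])/p["fx"],(r-p["cy"])/p["fy"],1.0])
    return o,R.T@d
def at_z(p,rc,z):
    o,d=ray(p,rc); return (o+d*(z-o[2])/d[2])[:2]
def proj(p,X):
    E=np.array(p["extrinsics"]); q=E[:3,:3]@np.array(X,float)+E[:3,3]
    return p["fy"]*q[1]/q[2]+p["cy"], p["fx"]*q[0]/q[2]+p["cx"]
def save(p,n,crop=None,s=1):
    im=p["pixels"][:,:,::-1]
    if crop: im=im[crop[0]:crop[1],crop[2]:crop[3]]
    cv2.imwrite("pics/"+n,cv2.resize(im,None,fx=s,fy=s,interpolation=cv2.INTER_CUBIC))
E
python3 - <<'E'
from h import *
Z=dict(bell=18,puffin=18,harp=18,round_stand=0,square_stand=0,oblong_stand=0,coaster=0,shamrock=0,lighthouse=0,candle=0)
for cam in("top","scene"):
    p=eyes.read_camera(cam); save(p,cam+"0.png")
    for n in Z:
        for f in (eyes.spot_point,):
            for d in f(n,p)[:4]: print(cam,n,round(d["score"],2),np.round(d["centre"]),np.round(at_z(p,d["centre"],Z[n])))
s=env.state();print(s["t"],s["eef_pos"],s["tcp_rot"],s["opening"],env.pinch_z)
E
```

```text
pics
top bell 0.94 [286. 169.] [414. 374.]
top bell 0.84 [348. 242.] [289. 216.]
top bell 0.61 [282. 223.] [424. 260.]
top bell 0.59 [198. 296.] [605. 109.]
top puffin 0.62 [197. 294.] [607. 111.]
top puffin 0.59 [179. 406.] [ 647. -125.]
top puffin 0.32 [189. 404.] [ 625. -122.]
top harp 0.7 [200. 294.] [600. 112.]
top round_stand 0.88 [196. 294.] [612. 114.]
top square_stand 0.94 [282. 226.] [424. 257.]
top square_stand 0.36 [296. 476.] [ 401. -276.]
top oblong_stand 0.84 [187. 404.] [ 634. -126.]
top oblong_stand 0.53 [263. 336.] [468.  22.]
top shamrock 0.63 [141. 349.] [734.  -4.]
top shamrock 0.23 [181. 404.] [ 646. -125.]
top lighthouse 0.67 [200. 292.] [603. 119.]
top lighthouse 0.57 [264. 336.] [465.  22.]
top candle 0.89 [220. 198.] [558. 322.]
scene bell 0.97 [162. 359.] [298. 212.]
scene bell 0.91 [186. 446.] [433. 362.]
scene bell 0.82 [194. 400.] [431. 259.]
scene puffin 0.76 [318. 233.] [ 644. -120.]
scene harp 0.81 [269. 364.] [604. 117.]
scene round_stand 0.98 [279. 361.] [611. 110.]
scene square_stand 0.64 [198. 401.] [424. 266.]
scene oblong_stand 0.84 [321. 229.] [ 636. -129.]
scene coaster 0.68 [241. 138.] [ 401. -276.]
scene shamrock 0.82 [353. 315.] [732.  -7.]
scene lighthouse 0.72 [237. 291.] [473.  13.]
scene candle 0.82 [235. 461.] [561. 334.]
scene candle 0.5 [234. 291.] [466.  15.]
1.1 [ 265.55869334 -565.79822324  214.66330897] [ 3.14147713e+00 -7.40874293e-06  4.38784851e-01] 1.0005120897179034 -18.8
```

View pics/top0.png

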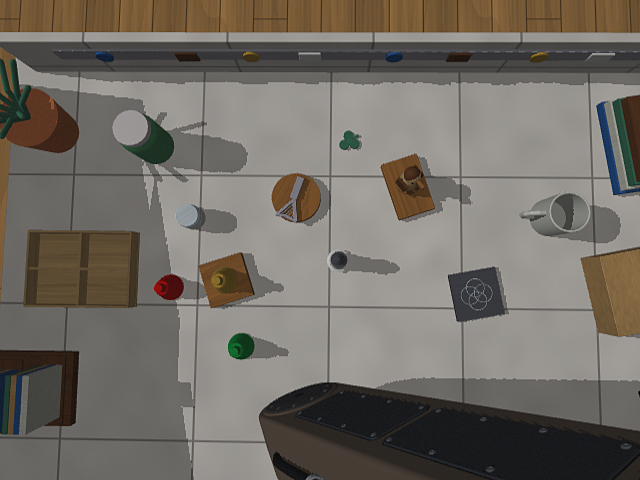

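View pics/scene0.png

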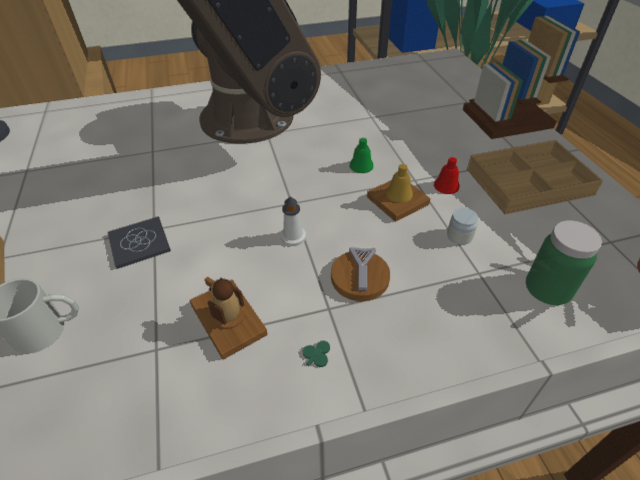

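The picture shows three bells: the brass one at (282,223) in the top view stands on the square stand, the red one is at (286,169) on the tiles, and the green one is at (348,242) on the tiles. The brass one is the bell, by colour and by standing on the square stand. The puffin is at (180,408), the harp at (197,295) and the coaster at (294,476).

Next I fit models to the masks and take the crop to confirm.

```bash
cat >> h.py <<'E'
from scipy.optimize import minimize
def cyl(r,z0,z1,r1=None):
    a=np.linspace(0,2*np.pi,40); r1=r if r1 is None else r1
    return np.vstack([np.c_[q*np.cos(a),q*np.sin(a),0*a+z] for q,z in((r,z0),(r1,z1))])
def box(x0,x1,y0,y1,z0,z1): return np.array([[x,y,z] for x in(x0,x1) for y in(y0,y1) for z in(z0,z1)],float)
def head(): 
    a=np.linspace(0,2*np.pi,24); return np.vstack([[33*0+16.5*np.cos(t),16.5*np.sin(t),z] for t in a for z in(64,80)])
M=dict(bell=np.vstack([cyl(28,0,6),cyl(18.5,42,50),cyl(9,52,72)]),
 puffin=np.vstack([cyl(24,0,14),box(-14,14,-23,23,18,56),head(),[[-33,0,70]],[[0,0,88]]]),
 harp=np.vstack([box(-48,2,-8,8,0,10),box(45,49,-25,25,0,8)]),
 round_stand=cyl(52.5,0,18),square_stand=box(-47.5,47.5,-47.5,47.5,0,18),oblong_stand=box(-62.5,62.5,-40,40,0,18),
 coaster=box(-50,50,-50,50,0,10),lighthouse=cyl(25,0,15),candle=cyl(25,0,55))
def P(p,X):
    E=np.array(p["extrinsics"]); q=X@E[:3,:3].T+E[:3,3]
    return np.c_[p["fx"]*q[:,0]/q[:,2]+p["cx"],p["fy"]*q[:,1]/q[:,2]+p["cy"]]
def place(n,v,z): 
    c,s=np.cos(v[2]),np.sin(v[2]); X=M[n]
    return np.c_[v[0]+c*X[:,0]-s*X[:,1],v[1]+s*X[:,0]+c*X[:,1],X[:,2]+z]
def hull(a): return cv2.convexHull(a.astype(np.float32))
def fit(n,p,mask,z,x0,yaws=None):
    # IoU of convex hulls of mask and of projected model
    h=hull(np.argwhere(mask)[:,::-1]); A=cv2.contourArea(h)
    def cost(v):
        m=hull(P(p,place(n,v,z))); i=cv2.intersectConvexConvex(h,m)[0]
        return 1-i/(A+cv2.contourArea(m)-i)
    best=None
    for y in (np.arange(0,2*np.pi,np.pi/6) if yaws is None else yaws):
        r=minimize(cost,[*x0,y],method="Nelder-Mead",options=dict(initial_simplex=np.array([[*x0,y],[x0[0]+12,x0[1],y],[x0[0],x0[1]+12,y],[*x0,y+.3]])))
        if best is None or r.fun<best.fun: best=r
    return best.x,1-best.fun
def look(n,p,z,near,yaws=None,r=60):
    d=[d for d in eyes.cut_out(n,p) if np.hypot(*(at_z(p,d["centre"],z+20)-near))<r and d["mask"].sum()>40]
    return fit(n,p,d[0]["mask"],z,near,yaws)+(round(d[0]["score"],2),) if d else None
E
python3 - <<'E'
from h import *
G=dict(bell=(18,425,259),puffin=(18,636,-127),harp=(18,604,114),round_stand=(0,612,112),square_stand=(0,424,260),oblong_stand=(0,635,-127),coaster=(0,401,-276),lighthouse=(0,472,14),candle=(0,560,328))
for cam in("top","scene"):
    p=eyes.read_camera(cam)
    if cam=="scene": save(p,"bell.png",(140,220,340,480),4)
    for n,(z,*xy) in G.items():
        r=look(n,p,z,np.array(xy,float),[0] if n in("bell","round_stand","lighthouse","candle") else None)
        print(cam,n,r and (np.round(r[0],2),np.round(r[1],3),r[2]))
E
```

```text
top bell (array([4.2934e+02, 2.5476e+02, 1.8000e-01]), np.float64(0.905), 0.83)
top puffin (array([ 638.21, -125.86,    6.97]), np.float64(0.935), 0.83)
top harp (array([605.7 , 113.55,   2.83]), np.float64(0.919), 0.93)
top round_stand (array([6.0728e+02, 1.0741e+02, 1.3000e-01]), np.float64(0.914), 0.75)
top square_stand (array([429.84, 254.7 ,   1.89]), np.float64(0.977), 0.86)
top oblong_stand (array([ 6.3301e+02, -1.2914e+02,  3.2000e-01]), np.float64(0.961), 0.62)
top coaster (array([ 4.0544e+02, -2.7395e+02,  1.9000e-01]), np.float64(0.967), 0.67)
top lighthouse (array([4.7325e+02, 1.7980e+01, 7.0000e-02]), np.float64(0.929), 0.67)
top candle (array([5.6205e+02, 3.2817e+02, 2.6000e-01]), np.float64(0.837), 0.85)
scene bell (array([ 4.3051e+02,  2.5462e+02, -1.0000e-02]), np.float64(0.891), 0.95)
scene puffin (array([ 637.61, -126.05,    0.74]), np.float64(0.927), 0.78)
scene harp (array([601.54, 115.18,   2.82]), np.float64(0.857), 0.74)
scene round_stand (array([6.0627e+02, 1.1024e+02, 3.0000e-02]), np.float64(0.929), 0.94)
scene square_stand None
scene oblong_stand (array([ 6.3214e+02, -1.2958e+02,  3.2000e-01]), np.float64(0.974), 0.94)
scene coaster (array([ 404.9 , -273.66,    1.76]), np.float64(0.961), 0.76)
scene lighthouse (array([4.6966e+02, 1.7260e+01, 3.1000e-01]), np.float64(0.51), 0.77)
scene candle (array([5.5989e+02, 3.3191e+02, 1.5000e-01]), np.float64(0.89), 0.69)
```

View pics/bell.png

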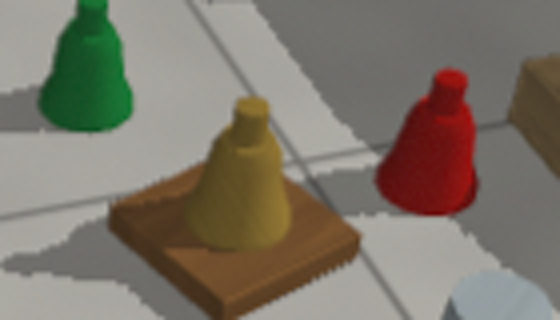

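Brass bell confirmed in the middle of the crop, on the square stand (green at left and red at right are the look-alikes). I'll check the puffin's heading in a crop while working out the first move.

```bash
cat >> h.py <<'E'
def go(x,y,z,yaw=None):
    s=env.state(); p=s["eef_pos"]; y0=s["tcp_rot"][2]; d=np.array([x,y,z])-p; c,q=np.cos(y0),np.sin(y0)
    t=np.array([c*d[0]+q*d[1], q*d[0]-c*d[1], -d[2]])/60
    w=0 if yaw is None else (yaw-y0+np.pi/2)%np.pi-np.pi/2
    print("t",round(s["t"],2),"pos",np.round(p,1),"rot",np.round(s["tcp_rot"],3),"j6",round(s["joints"][5],2),"F",np.round(s["ft_force"],1),"open",round(s["opening"],3),"grip",round(s["grip_force"],1))
    print("units xyz",np.round(t,3),"turn units",round(-np.degrees(w)/5,2))
E
python3 - <<'E'
from h import *
go(638,-126,41,.70)
a=eyes.read_camera("top");b=eyes.read_camera("scene")
A=cv2.resize(a["pixels"][140:230,360:450],(400,400),interpolation=2);B=cv2.resize(b["pixels"][260:360,180:280],(400,400),interpolation=2)
cv2.imwrite("pics/puf.png",np.hstack([A,B])[:,:,::-1])
E
```

```text
t 2.1 pos [ 265.5 -565.8  214.7] rot [3.142 0.    0.439] j6 -0.11 F [0.4 0.7 0.1] open 0.999 grip 0.0
units xyz [ 8.734 -3.998  2.895] turn units -2.99
```

View pics/puf.png

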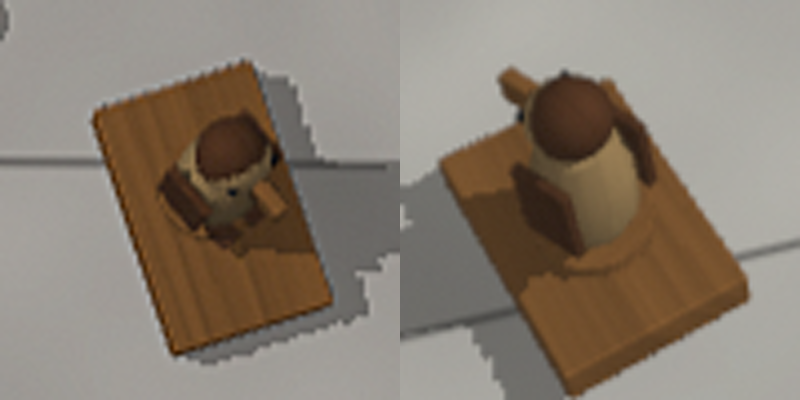

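The left part (top view) shows the beak at lower right and the wings either side, which agrees with a yaw of about 0.7. Moving above the puffin.

```bash
python3 -m inch '[[[0.87,-0.4,0],0,-1],[[0.87,-0.4,0],0,-1],[[0.87,-0.4,0],0,-1],[[0.87,-0.4,0],0,-1],[[0.87,-0.4,0],0,-1],[[0.87,-0.4,0],0,-1],[[0.87,-0.4,0],0,-1],[[0.87,-0.4,0],0,-1],[[0.87,-0.4,0],0,-1],[[0.87,-0.4,0],0,-1]]'
python3 -m inch '[[[0,0,0.3],-0.75,-1],[[0,0,0.3],-0.75,-1],[[0,0,0.2],-0.75,-1],[[0,0,0.2],-0.75,-1],[[0,0,0],0,-1],[[0,0,0],0,-1],[[0,0,0],0,-1],[[0,0,0],0,-1],[[0,0,0],0,-1],[[0,0,0],0,-1]]'
python3 - <<'E'
from h import *
go(638,-126,41,.70)
p=eyes.read_camera("wrist"); save(p,"w1.png")
E
```

```text
t: 3.45
eef_pos: [637.2, -125.2, 214.8]
tcp_rot: [3.141, -0.0, 0.439]
ft_force: [0.3, -0.8, 0.5]
opening: 1.0
grip_force: 0.0
t: 4.7
eef_pos: [636.2, -126.8, 154.7]
tcp_rot: [3.141, -0.0, 0.701]
ft_force: [0.3, 0.3, 1.1]
opening: 1.0
grip_force: 0.0
t 4.7 pos [ 636.2 -126.8  154.7] rot [ 3.141 -0.     0.701] j6 0.57 F [0.3 0.3 1.1] open 1.0 grip 0.0
units xyz [0.032 0.01  1.895] turn units 0.01
```

View pics/w1.png

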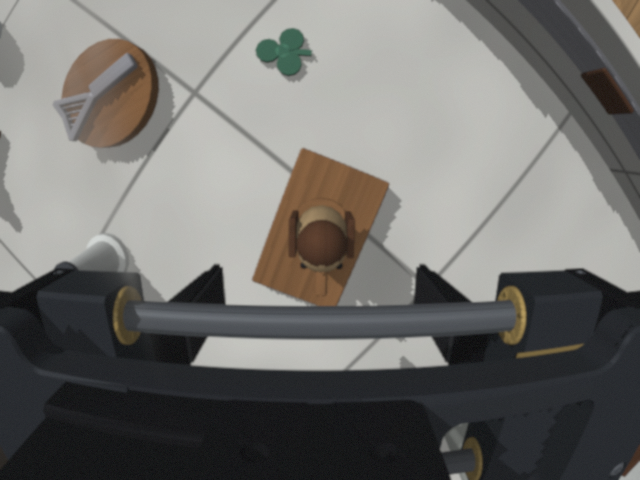

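The wrist picture shows the puffin at about (240,322), midway between the fingers with its wings parallel to the pads. Going down to grip.

```bash
python3 -m inch '[[[0.03,0.01,0.35],0,-1],[[0,0,0.35],0,-1],[[0,0,0.35],0,-1],[[0,0,0.35],0,-1],[[0,0,0.25],0,-1],[[0,0,0.15],0,-1],[[0,0,0.1],0,-1],[[0,0,0],0,1],[[0,0,0],0,1],[[0,0,0],0,1]]'
python3 -m inch '[[[0,0,0],0,1],[[0,0,0],0,1],[[0,0,0],0,1],[[0,0,-0.1],0,1],[[0,0,-0.2],0,1],[[0,0,-0.3],0,1],[[0,0,-0.3],0,1],[[0,0,-0.1],0,1],[[0,0,0],0,1],[[0,0,0],0,1]]'
python3 - <<'E'
from h import *
go(405,-274,34,None)
p=eyes.read_camera("top")
print(look("puffin",p,78,np.array([637,-126.]),[.7]))
p=eyes.read_camera("scene")
print(look("puffin",p,78,np.array([637,-126.]),[.7]))
E
```

```text
t: 6.0
eef_pos: [638.1, -126.1, 41.1]
tcp_rot: [3.141, -0.0, 0.701]
ft_force: [0.9, 0.4, 0.4]
opening: 0.744
grip_force: 0.0
t: 7.25
eef_pos: [637.6, -126.0, 100.1]
tcp_rot: [-3.141, 0.001, 0.701]
ft_force: [-0.0, 0.2, -0.7]
opening: 0.481
grip_force: 30.0
t 7.25 pos [ 637.6 -126.   100.1] rot [-3.141e+00  1.000e-03  7.010e-01] j6 0.57 F [-0.   0.2 -0.7] open 0.481 grip 30.0
units xyz [-4.554 -0.614  1.102] turn units -0.0
None
(array([ 6.41549071e+02, -1.21511567e+02,  1.01731291e-01]), np.float64(0.7838622990004723), 0.61)
```

```bash
python3 -m inch '[[[-0.25,-0.03,0],0,1],[[-0.45,-0.06,0],0,1],[[-0.55,-0.08,0],0,1],[[-0.6,-0.08,0],0,1],[[-0.6,-0.08,0],0,1],[[-0.6,-0.08,0],0,1],[[-0.55,-0.08,0],0,1],[[-0.5,-0.06,0],0,1],[[-0.3,-0.04,0],0,1],[[-0.15,-0.02,0],0,1]]'
python3 -m inch '[[[0,0,0.3],0,1],[[0,0,0.3],0,1],[[0,0,0.2],0,1],[[0,0,0.1],0,1],[[0,0,0.1],0,1],[[0,0,0.08],0,1],[[0,0,0],0,1],[[0,0,0],0,1],[[0,0,0],0,1],[[0,0,0],0,1]]'
python3 - <<'E'
from h import *
go(405,-274,33,None)
E
```

```text
t: 8.7
eef_pos: [404.8, -274.6, 100.8]
tcp_rot: [3.141, -0.0, 0.7]
ft_force: [0.9, -0.1, -1.3]
opening: 0.483
grip_force: 30.0
t: 9.95
eef_pos: [405.7, -274.2, 36.0]
tcp_rot: [3.141, -0.0, 0.701]
ft_force: [-0.0, -0.5, -1.0]
opening: 0.482
grip_force: 30.0
t 9.95 pos [ 405.7 -274.2   36. ] rot [ 3.141 -0.     0.701] j6 0.14 F [-0.  -0.5 -1. ] open 0.482 grip 30.0
units xyz [-0.007 -0.009  0.05 ] turn units -0.0
```

```bash
python3 -m inch '[[[0,0,0.04],0,1],[[0,0,0],0,1],[[0,0,0],0,-1],[[0,0,0],0,-1],[[0,0,0],0,-1],[[0,0,0],0,-1],[[0,0,0],0,-1],[[0,0,0],0,-1],[[0,0,-0.2],0,-1],[[0,0,-0.4],0,-1]]'
python3 -m inch '[[[0,0,-0.6],0,-1],[[0,0,-0.6],0,-1],[[0,0,-0.4],0,-1],[[0,0,0],0,-1],[[0,0,0],0,-1],[[0,0,0],0,-1],[[0,0,0],0,-1],[[0,0,0],0,-1],[[0,0,0],0,-1],[[0,0,0],0,-1]]'
python3 - <<'E'
from h import *
for c in("top","scene"):
    p=eyes.read_camera(c); print(look("puffin",p,10,np.array([405,-274.]),[.7]))
save(p,"park.png",(180,300,80,240),4)
go(615,110.5,20,-.31)
E
```

```text
t: 11.2
eef_pos: [405.3, -273.9, 69.9]
tcp_rot: [-3.14, 0.0, 0.701]
ft_force: [0.6, -0.4, -0.4]
opening: 1.0
grip_force: 0.0
t: 12.45
eef_pos: [405.6, -274.1, 165.4]
tcp_rot: [3.142, 0.0, 0.701]
ft_force: [-0.4, 0.5, -0.4]
opening: 0.997
grip_force: 0.0
(array([ 406.7399252 , -275.07883982,    0.67529088]), np.float64(0.9546777445561303), 0.77)
(array([ 403.57170801, -274.42236234,    0.44839487]), np.float64(0.9232386570748519), 0.82)
t 12.65 pos [ 405.6 -274.1  165.5] rot [3.141 0.    0.701] j6 0.14 F [ 0.3  0.9 -0.1] open 1.001 grip 0.0
units xyz [ 6.8   -2.65   2.424] turn units 11.58
```

View pics/park.png

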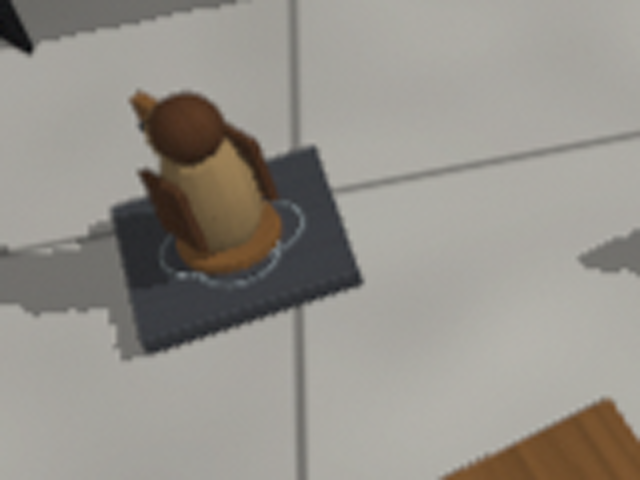

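The crop shows the puffin upright and let go amid the coaster's knot (foot at about (225,250) in the crop). Next, over the harp.

```bash
python3 -m inch '[[[0.68,-0.265,0],0,-1],[[0.68,-0.265,0],0,-1],[[0.68,-0.265,0],0,-1],[[0.68,-0.265,0],0,-1],[[0.68,-0.265,0],0,-1],[[0.68,-0.265,0],0,-1],[[0.68,-0.265,0],0,-1],[[0.68,-0.265,0],0,-1],[[0.68,-0.265,0],0,-1],[[0.68,-0.265,0],0,-1]]'
python3 -m inch '[[[0,0,0],1,-1],[[0,0,0],1,-1],[[0,0,0],1,-1],[[0,0,0],1,-1],[[0,0,0],1,-1],[[0,0,0],1,-1],[[0,0,0],1,-1],[[0,0,0],1,-1],[[0,0,0],1,-1],[[0,0,0],1,-1]]'
python3 -m inch '[[[0,0,0],0.8,-1],[[0,0,0],0.8,-1],[[0,0,0.4],0,-1],[[0,0,0.4],0,-1],[[0,0,0.2],0,-1],[[0,0,0],0,-1],[[0,0,0],0,-1],[[0,0,0],0,-1],[[0,0,0],0,-1],[[0,0,0],0,-1]]'
python3 - <<'E'
from h import *
go(615,110.5,20,-.31)
p=eyes.read_camera("wrist"); save(p,"w2.png")
E
```

```text
t: 13.9
eef_pos: [615.6, 111.9, 165.4]
tcp_rot: [3.141, 0.0, 0.701]
ft_force: [0.0, 0.2, -0.6]
opening: 1.0
grip_force: 0.0
t: 15.15
eef_pos: [615.0, 110.5, 165.3]
tcp_rot: [3.142, 0.0, -0.175]
ft_force: [0.2, -0.4, -0.2]
opening: 1.005
grip_force: 0.0
t: 16.4
eef_pos: [615.1, 110.5, 105.7]
tcp_rot: [-3.142, -0.0, -0.312]
ft_force: [0.8, 0.6, 1.4]
opening: 0.999
grip_force: 0.0
t 16.4 pos [615.1 110.5 105.7] rot [-3.142 -0.    -0.312] j6 1.95 F [0.8 0.6 1.4] open 0.999 grip 0.0
units xyz [-1.000e-03  0.000e+00  1.428e+00] turn units -0.02
```

View pics/w2.png

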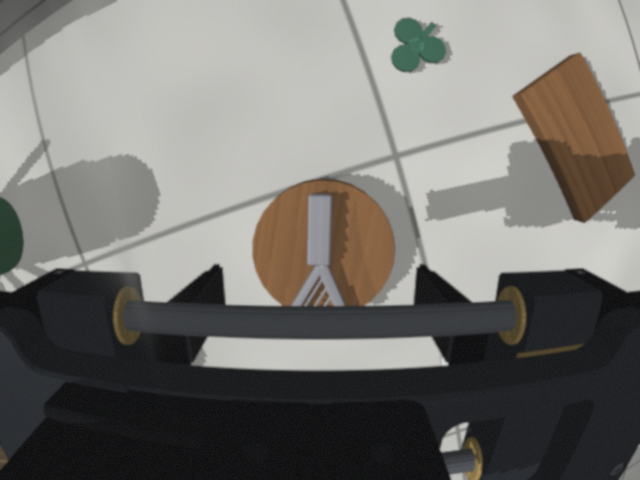

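The wrist picture shows the handle centred and parallel between the fingers, its end at (195,320). I'll check where the handle end lies in the world.

```bash
cat >> h.py <<'E'
def fish(p,rc,z):
    u,v=rc[1]-p["cx"],rc[0]-p["cy"]; r=np.hypot(u,v); th=r/p["fx"]
    E=np.array(p["extrinsics"]); R=E[:3,:3]; o=-R.T@E[:3,3]
    d=R.T@np.array([np.sin(th)*u/r,np.sin(th)*v/r,np.cos(th)]); return (o+d*(z-o[2])/d[2])[:2]
E
python3 - <<'E'
from h import *
p=eyes.read_camera("wrist")
for rc in((194.5,320),(265,310),(265,332)): print(fish(p,rc,28))
print(eyes.spot_point("harp",p)[:2])
E
```

```text
[649.47979114  99.09227218]
[604.68542896 120.85889626]
[599.96101068 106.23784785]
[{'centre': [260.2, 318.0], 'score': 0.88}]
```

```bash
python3 -m inch '[[[0,0,0.35],0,-0.3],[[0,0,0.35],0,-0.3],[[0,0,0.3],0,-0.3],[[0,0,0.2],0,-0.3],[[0,0,0.1],0,-0.3],[[0,0,0.07],0,-0.3],[[0,0,0.04],0,-0.3],[[0,0,0],0,-0.3],[[0,0,0],0,-0.3],[[0,0,0],0,-0.3]]'
python3 -m inch '[[[0,0,0],0,1],[[0,0,0],0,1],[[0,0,0],0,1],[[0,0,0],0,1],[[0,0,0],0,1],[[0,0,0],0,1],[[0,0,0],0,1],[[0,0,0],0,1],[[0,0,0],0,1],[[0,0,0],0,1]]'
python3 - <<'E'
from h import *
go(621.2,-133.2,20.8,.32)
E
```

```text
t: 17.8
eef_pos: [615.1, 110.5, 21.0]
tcp_rot: [-3.142, -0.0, -0.312]
ft_force: [-1.0, 0.5, 0.5]
opening: 0.649
grip_force: 0.0
t: 19.05
eef_pos: [615.0, 110.5, 20.8]
tcp_rot: [3.142, -0.0, -0.312]
ft_force: [0.3, 0.4, -0.6]
opening: 0.164
grip_force: 29.9
t 19.05 pos [615.  110.5  20.8] rot [ 3.142 -0.    -0.312] j6 1.95 F [ 0.3  0.4 -0.6] open 0.164 grip 29.9
units xyz [ 1.344  3.834 -0.   ] turn units -7.24
```

```bash
python3 -m inch '[[[0,0,-0.1],0,1],[[0,0,-0.3],0,1],[[0,0,-0.4],0,1],[[0,0,-0.2],-0.9,1],[[0,0,0],-0.9,1],[[0,0,0],-0.9,1],[[0,0,0],-0.9,1],[[0,0,0],-0.9,1],[[0,0,0],-0.9,1],[[0,0,0],-0.9,1]]'
python3 -m inch '[[[0,0,0],-0.9,1],[[0,0,0],0,1],[[0,0,0],0,1],[[0,0,0],0,1],[[0,0,0],0,1],[[0,0,0],0,1],[[0,0,0],0,1],[[0,0,0],0,1],[[0,0,0],0,1],[[0,0,0],0,1]]'
python3 - <<'E'
from h import *
go(644,-125.6,20.8,.32)
E
```

```text
t: 20.3
eef_pos: [615.2, 110.5, 82.2]
tcp_rot: [3.141, -0.001, 0.241]
ft_force: [-0.3, 0.1, -1.4]
opening: 0.166
grip_force: 29.9
t: 21.55
eef_pos: [615.0, 110.5, 80.8]
tcp_rot: [3.141, 0.0, 0.317]
ft_force: [-0.3, -0.4, -0.9]
opening: 0.166
grip_force: 29.9
t 21.55 pos [615.  110.5  80.8] rot [3.141 0.    0.317] j6 1.33 F [-0.3 -0.4 -0.9] open 0.166 grip 29.9
units xyz [-0.766  3.89   1.   ] turn units -0.04
```

```bash
python3 -m inch '[[[0,0.2,0],0,1],[[-0.1,0.4,0],0,1],[[-0.1,0.5,0],0,1],[[-0.1,0.5,0],0,1],[[-0.1,0.5,0],0,1],[[-0.1,0.5,0],0,1],[[-0.1,0.5,0],0,1],[[-0.1,0.4,0],0,1],[[-0.07,0.27,0],0,1],[[0,0.12,0],0,1]]'
python3 -m inch '[[[0,0,0.2],0,1],[[0,0,0.3],0,1],[[0,0,0.2],0,1],[[0,0,0.1],0,1],[[0,0,0],0,1],[[0,0,0],0,1],[[0,0,0],0,1],[[0,0,0],0,1],[[0,0,0],0,1],[[0,0,0],0,1]]'
python3 - <<'E'
from h import *
go(644,-125.6,20.8,.32)
E
```

```text
t: 22.8
eef_pos: [643.8, -126.6, 80.8]
tcp_rot: [-3.142, 0.0, 0.316]
ft_force: [0.0, -0.3, -0.9]
opening: 0.165
grip_force: 29.9
t: 24.05
eef_pos: [643.8, -125.7, 32.9]
tcp_rot: [3.141, -0.0, 0.317]
ft_force: [0.0, -0.0, -1.1]
opening: 0.164
grip_force: 29.9
t 24.05 pos [ 643.8 -125.7   32.9] rot [ 3.141 -0.     0.317] j6 0.96 F [ 0.  -0.  -1.1] open 0.164 grip 29.9
units xyz [ 0.004 -0.001  0.202] turn units -0.04
```

```bash
python3 -m inch '[[[0,0,0.1],0,1],[[0,0,0.06],0,1],[[0,0,0.03],0,1],[[0,0,0],0,1],[[0,0,0],0,-0.2],[[0,0,0],0,-0.2],[[0,0,0],0,-0.2],[[0,0,0],0,-0.2],[[0,0,0],0,-0.2],[[0,0,-0.2],0,-0.2]]'
python3 -m inch '[[[0,0,-0.5],0,-0.2],[[0,0,-0.6],0,-0.2],[[0,0,-0.6],0,-0.2],[[0,0,-0.4],0,-0.2],[[0,0,0],0,-0.2],[[0,0,0],0,-0.2],[[0,0,0],0,-0.2],[[0,0,0],0,-0.2],[[0,0,0],0,-0.2],[[0,0,0],0,-0.2]]'
python3 - <<'E'
from h import *
for c in("top","scene"):
    p=eyes.read_camera(c); print(look("harp",p,18,np.array([633,-129.]),[3.46])); print(look("bell",p,18,np.array([430,254.5]),[0],40))
save(p,"harp.png",(260,380,160,300),4)
go(429.8,254.7,61,None)
E
```

```text
t: 25.3
eef_pos: [643.3, -125.6, 33.1]
tcp_rot: [-3.141, 0.001, 0.317]
ft_force: [-0.2, -0.4, -0.6]
opening: 0.599
grip_force: 0.0
t: 26.55
eef_pos: [643.8, -125.7, 159.3]
tcp_rot: [-3.142, 0.0, 0.317]
ft_force: [0.1, -0.2, 0.1]
opening: 0.599
grip_force: 0.0
None
(array([ 4.33298535e+02,  2.53749593e+02, -2.41707093e-02]), np.float64(0.7268019499429786), 0.73)
(array([ 630.87141833, -129.94071627,    3.41924098]), np.float64(0.80849119083462), 0.77)
(array([4.27974582e+02, 2.55708939e+02, 1.84188944e-02]), np.float64(0.8880342397362088), 0.83)
t 26.85 pos [ 643.8 -125.7  159.5] rot [ 3.141 -0.     0.317] j6 0.96 F [ 0.4 -1.7 -0.5] open 0.603 grip 0.0
units xyz [-1.415 -7.135  1.641] turn units -0.0
```

View pics/harp.png

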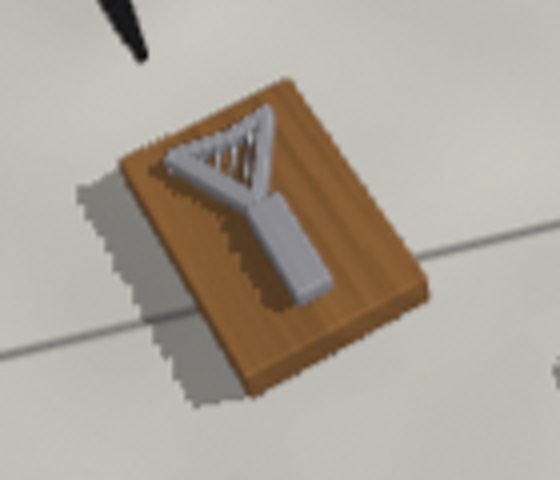

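The harp lies flat along the slab, handle end at crop (315,290). I'll check its centring against the projected model.

```bash
python3 - <<'E'
from h import *
p=eyes.read_camera("scene")
im=p["pixels"].copy()
def crop(X): return (P(p,X)-[160,260])*4
M["t"]=np.array([[-48,-8,10],[-48,8,10],[-48,8,0],[49,25,8],[49,-25,8]],float)
for x,y in((632.6,-129.4),(627,-131)): print(np.round(crop(place("t",(x,y,3.46),18))))
M["s"]=np.array([[62.5,40,18],[62.5,-40,18],[-62.5,40,18],[-62.5,-40,18]],float)
print(np.round(crop(place("s",(632.6,-129.4,.32),0))))
a=cv2.resize(im[260:380,160:300],None,fx=4,fy=4,interpolation=2)
for q in crop(place("t",(632.6,-129.4,3.46),18)): cv2.circle(a,tuple(int(v) for v in q),3,(255,0,0),-1)
for q in crop(place("s",(632.6,-129.4,.32),0)): cv2.circle(a,tuple(int(v) for v in q),3,(0,0,255),-1)
cv2.imwrite("pics/ov.png",a[:,:,::-1])
E
```

```text
[[333. 273.]
 [296. 293.]
 [300. 307.]
 [156. 149.]
 [266.  96.]]
[[327. 262.]
 [290. 282.]
 [294. 296.]
 [151. 139.]
 [261.  86.]]
[[426. 274.]
 [240. 376.]
 [287.  72.]
 [114. 156.]]
```

View pics/ov.png

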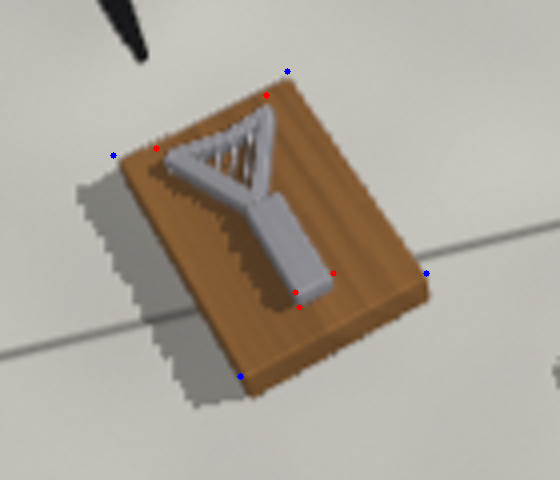

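Slab corners and harp points show the same 8–10 px calibration offset, so the harp is centred to a few mm. Next the bell: I'll grip only the knob with the fingertips, TCP z about 73, because the shoulder would foul the tips lower down.

```bash
python3 -m inch '[[[-0.14,-0.71,0],0,-0.2],[[-0.14,-0.71,0],0,-0.2],[[-0.14,-0.71,0],0,-0.2],[[-0.14,-0.71,0],0,-0.2],[[-0.14,-0.72,0],0,-0.2],[[-0.14,-0.72,0],0,-0.2],[[-0.14,-0.72,0],0,-0.2],[[-0.14,-0.72,0],0,-0.2],[[-0.14,-0.71,0],0,-0.2],[[-0.14,-0.71,0],0,-0.2]]'
python3 -m inch '[[[0,0,0],0,-0.2],[[0,0,0],0,-0.2],[[0,0,0],0,-0.2],[[0,0,0],0,-0.2],[[0,0,0],0,-0.2],[[0,0,0],0,-0.2],[[0,0,0],0,-0.2],[[0,0,0],0,-0.2],[[0,0,0],0,-0.2],[[0,0,0],0,-0.2]]'
python3 - <<'E'
from h import *
go(429.5,254.7,73,None)
p=eyes.read_camera("wrist"); save(p,"w3.png")
for d in eyes.cut_out("bell",p):
    ys,xs=np.where(d["mask"]); print(d["score"],d["centre"],ys.min(),ys.max(),xs.min(),xs.max())
E
```

```text
t: 28.15
eef_pos: [429.9, 256.5, 159.6]
tcp_rot: [3.142, -0.001, 0.317]
ft_force: [-0.5, 0.6, 0.7]
opening: 0.598
grip_force: 0.0
t: 29.4
eef_pos: [430.5, 255.3, 159.4]
tcp_rot: [3.142, -0.0, 0.317]
ft_force: [0.2, -0.1, -0.7]
opening: 0.599
grip_force: 0.0
t 29.4 pos [430.5 255.3 159.4] rot [ 3.142 -0.     0.317] j6 1.66 F [ 0.2 -0.1 -0.7] open 0.599 grip 0.0
units xyz [-0.02   0.004  1.44 ] turn units -0.0
0.79 [356.4, 306.4] 340 370 280 333
0.78 [229.6, 315.1] 197 264 285 348
0.62 [204.4, 182.6] 172 231 148 216
```

View pics/w3.png

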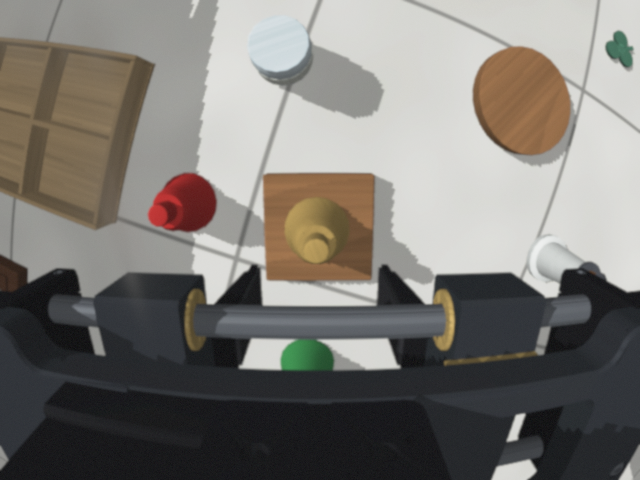

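The brass bell's knob shows at (248,315), with the red bell well off to the left. Checking the knob's position at z=90 and the round stand's centre as well.

```bash
python3 - <<'E'
from h import *
p=eyes.read_camera("wrist")
print(fish(p,(245,315.5),90))
for f in ("round_stand","square_stand"):
  for d in eyes.cut_out(f,p)[:2]:
    c=cv2.findContours(d["mask"].astype(np.uint8),0,1)[0]; c=max(c,key=cv2.contourArea)[:,0]
    w=np.array([fish(p,(b,a),18) for a,b in c],np.float32); print(f,d["score"],cv2.minEnclosingCircle(w),cv2.minAreaRect(w))
for c in("top",):
    q=eyes.read_camera(c); print(look("round_stand",q,0,np.array([607,109.]),[0]))
q=eyes.read_camera("scene"); print(look("round_stand",q,0,np.array([607,109.]),[0]))
E
```

```text
[433.20329744 258.86630389]
round_stand 0.74 ((605.0532836914062, 113.87966918945312), 55.627357482910156) ((604.7760620117188, 112.93728637695312), (102.70020294189453, 109.97754669189453), 47.867095947265625)
square_stand 0.89 ((430.0970764160156, 256.3255615234375), 64.49906158447266) ((430.3460693359375, 255.7644805908203), (94.3917007446289, 94.43065643310547), 18.306793212890625)
(array([6.07710654e+02, 1.08188571e+02, 1.28477643e-01]), np.float64(0.9780061717189185), 0.98)
(array([6.07181791e+02, 1.09985814e+02, 1.53206906e-01]), np.float64(0.9539552963952171), 0.93)
```

```bash
python3 -m inch '[[[0.01,-0.01,0.3],0,-0.2],[[0,0,0.35],0,-0.2],[[0,0,0.3],0,-0.2],[[0,0,0.25],0,-0.2],[[0,0,0.15],0,-0.2],[[0,0,0.08],0,-0.2],[[0,0,0],0,-0.2],[[0,0,0],0,1],[[0,0,0],0,1],[[0,0,0],0,1]]'
python3 -m inch '[[[0,0,0],0,1],[[0,0,0],0,1],[[0,0,0],0,1],[[0,0,0],0,1],[[0,0,0],0,1],[[0,0,-0.1],0,1],[[0,0,-0.2],0,1],[[0,0,-0.2],0,1],[[0,0,-0.1],0,1],[[0,0,0],0,1]]'
python3 - <<'E'
from h import *
go(607,110,73,None)
p=eyes.read_camera("scene"); save(p,"lift.png",(130,220,340,480),4)
E
```

```text
t: 31.1
eef_pos: [431.0, 256.1, 73.8]
tcp_rot: [3.142, -0.0, 0.317]
ft_force: [-0.4, 0.5, 0.7]
opening: 0.342
grip_force: 0.0
t: 32.35
eef_pos: [431.1, 256.1, 110.2]
tcp_rot: [3.142, -0.001, 0.317]
ft_force: [0.5, -0.3, -2.2]
opening: 0.181
grip_force: 29.9
t 32.35 pos [431.1 256.1 110.2] rot [ 3.142e+00 -1.000e-03  3.170e-01] j6 1.66 F [ 0.5 -0.3 -2.2] open 0.181 grip 29.9
units xyz [2.027 3.227 0.62 ] turn units -0.0
```

View pics/lift.png

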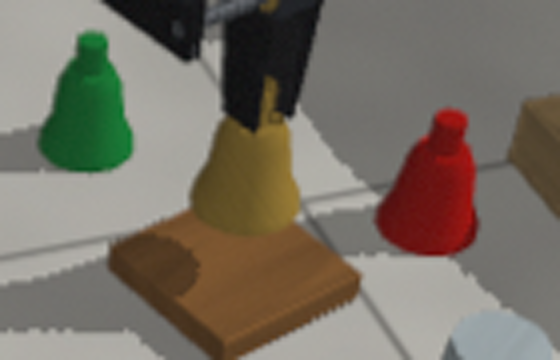

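The bell hangs upright from its knob, clear of the square stand (mouth at crop (245,225)). Carrying it to the round stand.

```bash
python3 -m inch '[[[0.05,0.08,0],0,1],[[0.15,0.24,0],0,1],[[0.25,0.4,0],0,1],[[0.3,0.48,0],0,1],[[0.3,0.48,0],0,1],[[0.3,0.48,0],0,1],[[0.3,0.48,0],0,1],[[0.2,0.32,0],0,1],[[0.12,0.19,0],0,1],[[0.06,0.08,0],0,1]]'
python3 -m inch '[[[0,0,0.1],0,1],[[0,0,0.15],0,1],[[0,0,0.15],0,1],[[0,0,0.08],0,1],[[0,0,0.04],0,1],[[0,0,0],0,1],[[0,0,0],0,1],[[0,0,0],0,1],[[0,0,0],0,1],[[0,0,0],0,1]]'
python3 - <<'E'
from h import *
go(607,110,73.8,None)
E
```

```text
t: 33.65
eef_pos: [607.2, 109.4, 109.4]
tcp_rot: [-3.141, 0.001, 0.316]
ft_force: [0.4, 0.3, -2.8]
opening: 0.183
grip_force: 29.9
t: 34.9
eef_pos: [607.1, 109.8, 78.5]
tcp_rot: [3.141, -0.0, 0.317]
ft_force: [0.6, 0.2, -1.8]
opening: 0.185
grip_force: 29.9
t 34.9 pos [607.1 109.8  78.5] rot [ 3.141 -0.     0.317] j6 1.33 F [ 0.6  0.2 -1.8] open 0.185 grip 29.9
units xyz [ 0.    -0.004  0.078] turn units -0.0
```

```bash
python3 -m inch '[[[0,0,0.04],0,1],[[0,0,0.03],0,1],[[0,0,0],0,1],[[0,0,0],0,1],[[0,0,0],0,0.2],[[0,0,0],0,0.2],[[0,0,0],0,0.2],[[0,0,0],0,-0.2],[[0,0,0],0,-0.2],[[0,0,-0.2],0,-0.2]]'
python3 -m inch '[[[0,0,-0.3],0,-1],[[0,0,-0.5],0,-1],[[0,0,-0.5],0,-1],[[0,0,-0.2],0,-1],[[0,0,0],0,-1],[[0,0,0],0,-1],[[0,0,0],0,-1],[[0,0,0],0,-1],[[0,0,0],0,-1],[[0,0,0],0,-1]]'
python3 - <<'E'
from h import *
for c in("top","scene"):
    p=eyes.read_camera(c); print(look("bell",p,18,np.array([607,110.]),[0],40)); print(look("puffin",p,10,np.array([405,-274.]),[.7]))
save(p,"bell2.png",(210,320,290,440),4)
go(405.3,-274.1,34,.70)
E
```

```text
t: 36.15
eef_pos: [606.6, 109.7, 85.9]
tcp_rot: [-3.141, 0.002, 0.317]
ft_force: [0.1, 0.6, 0.1]
opening: 0.59
grip_force: 0.0
t: 37.4
eef_pos: [607.0, 109.8, 176.1]
tcp_rot: [3.142, 0.0, 0.317]
ft_force: [0.3, 0.3, -0.1]
opening: 1.001
grip_force: 0.0
None
(array([ 407.54287171, -275.77086867,    0.62823186]), np.float64(0.9000832551291034), 0.74)
(array([6.05143769e+02, 1.10047141e+02, 1.80539401e-01]), np.float64(0.907047111063166), 0.7)
(array([ 403.00740848, -274.92496785,    0.46689628]), np.float64(0.9207355315611705), 0.75)
t 37.7 pos [607.  109.8 176.2] rot [ 3.141 -0.     0.317] j6 1.33 F [-0.2 -0.8  0.8] open 1.001 grip 0.0
units xyz [-5.187  5.033  2.371] turn units -4.39
```

View pics/bell2.png

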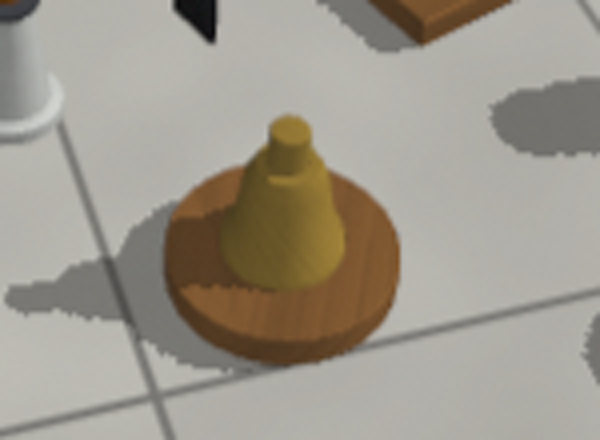

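The bell stands centred on the round stand (mouth centre about (282,251) in the crop, disc centre about (282,252)). Now back to the puffin.

```bash
python3 -m inch '[[[-0.52,0.5,0],0,-1],[[-0.52,0.5,0],0,-1],[[-0.52,0.5,0],0,-1],[[-0.52,0.5,0],0,-1],[[-0.52,0.5,0],0,-1],[[-0.52,0.5,0],0,-1],[[-0.52,0.5,0],0,-1],[[-0.52,0.51,0],0,-1],[[-0.52,0.51,0],0,-1],[[-0.51,0.51,0],0,-1]]'
python3 -m inch '[[[0,0,0],-0.88,-1],[[0,0,0],-0.88,-1],[[0,0,0],-0.88,-1],[[0,0,0],-0.88,-1],[[0,0,0.2],-0.88,-1],[[0,0,0.2],0,-1],[[0,0,0],0,-1],[[0,0,0],0,-1],[[0,0,0],0,-1],[[0,0,0],0,-1]]'
python3 - <<'E'
from h import *
go(405.3,-274.1,34,.70)
E
```

```text
t: 38.95
eef_pos: [404.4, -275.2, 176.4]
tcp_rot: [3.141, -0.0, 0.317]
ft_force: [0.9, -0.1, -0.6]
opening: 1.004
grip_force: 0.0
t: 40.2
eef_pos: [405.1, -274.0, 152.5]
tcp_rot: [3.141, -0.0, 0.7]
ft_force: [-0.1, -0.3, 0.2]
opening: 0.999
grip_force: 0.0
t 40.2 pos [ 405.1 -274.   152.5] rot [ 3.141 -0.     0.7  ] j6 0.14 F [-0.1 -0.3  0.2] open 0.999 grip 0.0
units xyz [1.000e-03 2.000e-03 1.975e+00] turn units 0.0
```

```bash
python3 -m inch '[[[0,0,0.35],0,-1],[[0,0,0.35],0,-1],[[0,0,0.35],0,-1],[[0,0,0.35],0,-1],[[0,0,0.25],0,-1],[[0,0,0.2],0,-1],[[0,0,0.12],0,-1],[[0,0,0],0,1],[[0,0,0],0,1],[[0,0,0],0,1]]'
python3 -m inch '[[[0,0,0],0,1],[[0,0,0],0,1],[[0,0,0],0,1],[[0,0,-0.1],0,1],[[0,0,-0.3],0,1],[[0,0,-0.4],0,1],[[0,0,-0.5],0,1],[[0,0,-0.5],0,1],[[0,0,-0.3],0,1],[[0,0,-0.1],0,1]]'
python3 - <<'E'
from h import *
go(430,255.3,41.5,None)
E
```

```text
t: 41.45
eef_pos: [405.2, -274.1, 34.4]
tcp_rot: [3.141, -0.0, 0.701]
ft_force: [-0.3, -0.1, -0.5]
opening: 0.743
grip_force: 0.0
t: 42.7
eef_pos: [405.2, -274.1, 167.2]
tcp_rot: [3.14, -0.0, 0.701]
ft_force: [0.2, 0.6, -0.8]
opening: 0.481
grip_force: 30.0
t 42.7 pos [ 405.2 -274.1  167.2] rot [ 3.14  -0.     0.701] j6 0.14 F [ 0.2  0.6 -0.8] open 0.481 grip 30.0
units xyz [ 6.004 -6.478  2.094] turn units -0.0
```

```bash
python3 -m inch '[[[0.1,-0.11,0],0,1],[[0.2,-0.22,0],0,1],[[0.3,-0.32,0],0,1],[[0.34,-0.37,0],0,1],[[0.34,-0.37,0],0,1],[[0.34,-0.37,0],0,1],[[0.34,-0.37,0],0,1],[[0.34,-0.37,0],0,1],[[0.34,-0.37,0],0,1],[[0.34,-0.37,0],0,1]]'
python3 -m inch '[[[0.34,-0.37,0],0,1],[[0.34,-0.37,0],0,1],[[0.34,-0.37,0],0,1],[[0.34,-0.37,0],0,1],[[0.34,-0.37,0],0,1],[[0.34,-0.37,0],0,1],[[0.34,-0.36,0],0,1],[[0.34,-0.36,0],0,1],[[0.2,-0.2,0],0,1],[[0.1,-0.1,0],0,1]]'
python3 -m inch '[[[0,0,0],0,1],[[0,0,0.2],0,1],[[0,0,0.3],0,1],[[0,0,0.4],0,1],[[0,0,0.4],0,1],[[0,0,0.3],0,1],[[0,0,0.2],0,1],[[0,0,0.1],0,1],[[0,0,0],0,1],[[0,0,0],0,1]]'
python3 - <<'E'
from h import *
go(430,255.3,42,None)
E
```

```text
t: 43.95
eef_pos: [415.5, -8.2, 165.4]
tcp_rot: [-3.14, 0.001, 0.701]
ft_force: [0.6, -0.4, -0.7]
opening: 0.482
grip_force: 30.0
t: 45.2
eef_pos: [429.0, 256.0, 165.5]
tcp_rot: [-3.141, 0.001, 0.702]
ft_force: [-0.5, 0.4, -1.2]
opening: 0.484
grip_force: 30.0
t: 46.45
eef_pos: [429.9, 255.4, 52.5]
tcp_rot: [3.141, -0.001, 0.701]
ft_force: [-0.1, -0.4, -1.3]
opening: 0.486
grip_force: 30.0
t 46.45 pos [429.9 255.4  52.5] rot [ 3.141e+00 -1.000e-03  7.010e-01] j6 1.27 F [-0.1 -0.4 -1.3] open 0.486 grip 30.0
units xyz [0.001 0.003 0.174] turn units -0.0
```

```bash
python3 -m inch '[[[0,0,0.09],0,1],[[0,0,0.05],0,1],[[0,0,0.03],0,1],[[0,0,0],0,1],[[0,0,0],0,-1],[[0,0,0],0,-1],[[0,0,0],0,-1],[[0,0,0],0,-1],[[0,0,0],0,-1],[[0,0,0],0,-1]]'
python3 -m inch '[[[0,0,-0.2],0,-1],[[0,0,-0.4],0,-1],[[0,0,-0.6],0,-1],[[0,0,-0.6],0,-1],[[0,0,-0.4],0,-1],[[0,0,-0.2],0,-1],[[0,0,0],0,-1],[[0,0,0],0,-1],[[0,0,0],0,-1],[[0,0,0],0,-1]]'
python3 - <<'E'
from h import *
p=eyes.read_camera("scene"); save(p,"end.png",(130,370,170,490),2.5)
for n,x,y,a in(("puffin",430,255,.7),("bell",607,110,0),("harp",632,-129,3.46)): print(n,look(n,p,18,np.array([x,y],float),[a],40))
print(look("square_stand",p,0,np.array([430,255.]),[.32]))
go(430,255,42)
E
```

```text
t: 47.7
eef_pos: [429.7, 255.3, 41.8]
tcp_rot: [3.142, 0.0, 0.701]
ft_force: [-1.3, -0.0, 0.9]
opening: 0.992
grip_force: 0.0
t: 48.95
eef_pos: [429.5, 255.3, 185.2]
tcp_rot: [-3.141, 0.001, 0.701]
ft_force: [0.1, -0.2, 0.7]
opening: 1.0
grip_force: 0.0
puffin (array([428.90102069, 254.04871093,   0.57545628]), np.float64(0.95779691313892), 0.93)
bell (array([6.03220869e+02, 1.11259193e+02, 2.62145945e-01]), np.float64(0.8455311482602762), 0.76)
harp (array([ 631.78098511, -130.08008131,    3.43506575]), np.float64(0.9105241114505223), 0.82)
(array([4.26978375e+02, 2.55607818e+02, 3.14168491e-01]), np.float64(0.8753532785566108), 0.74)
t 49.2 pos [429.6 255.3 185.7] rot [3.142 0.    0.701] j6 1.27 F [-0.5 -0.3  0.4] open 1.0 grip 0.0
units xyz [1.000e-03 8.000e-03 2.395e+00] turn units -0.0
```

View pics/end.png

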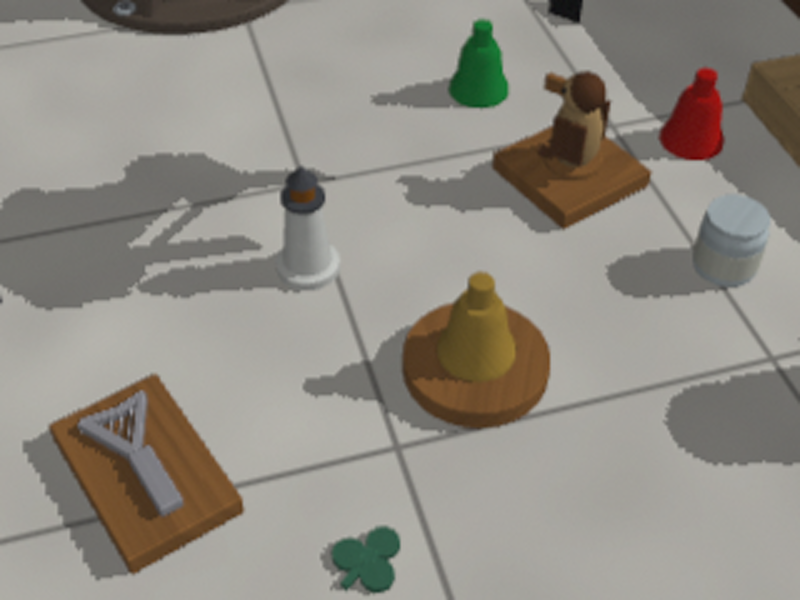

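The picture shows the puffin upright on the square stand (570,155), the bell on the round stand (477,350), and the harp flat along the oblong stand (130,450). The bystanders have not moved. Handing in.

```bash
python3 -c "
from cell import env
print(env.job_done())"
```

```text
the job is handed in; nothing more can be done
None
```

The job is handed in, with no verdict returned: the puffin was parked on the coaster first, and in the last picture bell, puffin and opener sit on the round, square and oblong stands, centred by measurement to a few mm, with the bystanders where they were.

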